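# Feed the sample tray through the bridge reader to its end stop

### The arm

A 7-joint arm with a two-finger parallel gripper is mounted at the origin on the work surface. World frame = base frame: x ahead of the robot, y to its left, z up, the work surface at z = 0. Lengths are in m, angles in rad, forces in N, time in s.
With the tool pointing down it reaches from about 0.425 to 1.025 m from the base axis. Payload 9.4 kg.
Tool frame: the origin (TCP) lies at the very end of the fingers, on their centre line; the grasp point (between the pads) lies 19 mm behind it (r.hold_point_z is the distance from the TCP to the grasp point, in m); x points along the fingers, z is the direction in which the jaws open and shut, and the axes are right-handed (so a half turn about x gives the same grasp; the last joint's range is limited). The gripper opens to 93 mm and grips with 3 to 60 N. Pads are 15 mm wide; open, the fingers measure 128 mm over their backs; the gripper's body (75 mm by 188 mm) begins 65 mm behind the grasp point.
Start: joints at [-1.178, 0.599, -0.003, 1.599, 0.002, 0.943, -0.08], TCP at [0.328, 0.646, 0.219] pointing down, gripper open.
Joint ranges: [-2.57, 2.57], [-0.35, 1.97], [-1.29, 1.29], [0.11, 2.56], [-1.05, 4.19], [0.11, 1.86], [-2.63, 2.63]. Speed limits (rad/s): [2.22, 2.22, 3.01, 3.01, 3.14, 3.14, 3.14].

### API

Orientations are given as [roll, pitch, yaw] about the fixed x, y, z axes, in that order (R = Rz(yaw) Ry(pitch) Rx(roll)).
In Python, from cell import r gives the robot as it stands. Calls block until the motion is done:
- r.reach(position, orientation): joint-space move of the TCP to a pose.
- r.servo_line(position, ori=None, velocity=0.15): straight line of the TCP; ori=None keeps the orientation; velocity is the mean speed in m/s.
- r.goto_joints(angles): joint-space move.
- r.command_gripper(opening): finger opening in m; the grip force is fixed at half the most; returns when the fingers have stopped.
- r.wait(seconds).
- r.inverse_kinematics(position, orientation): joint angles nearest the present ones, or None.
- r.snapshot(name): name is "side" or "top"; returns the picture (420x560x3 uint8, red, green, blue); there is no depth.
- r.calibration(name): a dict with "fx", "fy", "cx", "cy" (pixels), "R" (3x3) and "t" (3): a world point X has camera coordinates R X + t. Camera axes: x right, y down, z forward; pixel columns grow to the right and rows downward; lengths in m; the calibration is good to about 2 mm. A picture is of the moment at which its call begins. calibration takes no time and is no camera call.
A pose or a line that the arm cannot do raises r.IKError and nothing moves.
- r.sign_off(): hands the job in, once; it reports no verdict.
Trained networks look in the newest picture that a camera, given by its name, has taken for a name from the list of things; names that differ only in an ending like _2 or _b are one class to them, and where a whole thing is asked for, a point or a joint stands for the part that bears it (a point fixed in the world has none). Each returns a list of dicts, best first, with "conf" (0 to 1); they miss things now and then, are a little off and sometimes report something else, mostly with a low value. They report only what shows in the picture. A call takes as long as a camera call. They do not tell look-alikes from the thing itself.
- r.masks_of(camera, name): "region" (420x560 bool, what is visible of it).
- r.landmark_of(camera, name): "position" ([x, y, z] in m, in the coordinates of the camera as it stood for that picture, good to about 4 mm: a listed point, or the origin of a listed thing).
Readings, each from a call of its own:
- r.get_t(): time.
- r.get_joint_positions(): joint angles.
- r.get_qd(): joint speeds.
- r.get_joint_efforts(): joint torques, N m.
- r.get_tcp_pos(): TCP position.
- r.get_orientation(): TCP orientation.
- r.get_force(): force on the tool from outside, world axes, zero at the start.
- r.get_ft_torque(): the same for the moment, N m.
- r.get_width(): finger opening in m.
Only numpy, scipy, OpenCV 4.12 (cv2) and the standard library are available. Lean on these libraries where they do the work, as an engineer would, in place of code of your own. Each camera call takes 0.05 s, during which the arm holds its last target.

### The job

Slide the blue sample tray lengthwise under the low head of the white bridge reader, in from the open side and out towards the grey end stop, and on until its nose has pushed the stop's orange paddle fully home; then let go and leave it lying flat and in line with the tunnel. Keep the tray level, do not force it against the reader or the stop, and leave the jar, the beaker and the cap box where they stand.

Things in the scene. Friction and masses are not known exactly. Their poses are not given: they have to be found in the camera images.
- reader: White bridge reader, fixed. Origin on the bench under the middle of its head; +y runs along the tunnel from infeed to outfeed side, x across. Tunnel: bench as floor, 90 mm long (y -45 to 45 mm), 56 mm wide, 25 mm high; cheeks 30 mm thick (outer faces x = +-58 mm); 62 mm high over all. The grey end stop stands on the tunnel axis on the outfeed side.
- infeed (a point): Middle of the infeed mouth of the tunnel, at bench height (y = -45 mm of the reader); axes as the reader's. At both mouths 22 mm high flared lead-in plates stand beside the opening: they reach 16 mm out from the mouth, from 28 mm to about 43 mm either side of the axis.
- outfeed (a point): Middle of the outfeed mouth at bench height (y = 45 mm of the reader); axes as the reader's. When the job is done the tray's rear end lies 25 to 55 mm inside the tunnel behind this point, out of reach from the infeed side: the nose has to be gripped and drawn on from the outfeed side.
- ebox (a point): Centre of the top, 71 mm up, of the reader's electronics box, 90 mm in x and 110 mm in y, beside the bridge; a grey foot 25 mm high joins it to the bridge.
- paddle (a joint): Orange paddle on the grey stop block (60 wide, 32 mm high): pushed in 0 m (free) to 0.012 m (hard stop). It is 36 mm wide, 4 to 18 mm above the bench. Its free front stands 138 to 168 mm in +y from the reader's origin; where in that range varies and is not reported: find it by touch or sight. Spring under 0.8 N; the tray's friction on the bench holds it in. Press with under 25 N.
- tray: Loose blue tray with two rows of six flush amber vials: a block 160 mm long (x), 52 wide (y), 20 high, 0.3 to 0.6 kg. Origin at the centre of its underside. Ends alike. It starts flat on the bench on the infeed side, its +x end towards the tunnel, up to 0.45 rad askew. Grip it across its width from above, or push its ends; it slides with a drag of a few newtons.
- jar: Bystander: closed amber jar, 60 mm across, 85 mm high, origin at the centre of its underside.
- beaker: Bystander: open glass beaker, 70 mm across, 85 mm high, origin at the centre of its underside.
- capbox: Bystander: open white box, 80 x 100 x 35 mm, origin at the centre of its underside.
There are look-alikes about, which are no part of the job. Of the things like the tray, leave any that is red; of the rest the larger one is meant.

How it is judged:
By the outcome, as a careful person would: the job done as asked, in the order asked, and still so for the second after the job is handed in, with the robot touching nothing.
It also fails if it takes over 67 s, if anything falls off the work surface, if the arm or the gripper's body presses on something with over 40 N, if the wrist force passes 120 N, or if a joint passes its speed limit or range.

## Working session

There is one attempt and no reset: what is moved stays moved. The work goes in short steps, each a Python script; the robot and the scene stay as the last script left them, time stands still between calls to the robot, and variables do not carry over. Pictures are saved under pics/ and viewed, and the job is handed in when it is done.

```bash
ls; mkdir -p pics; python3 - <<'E'
from cell import r
import cv2,numpy as np
for c in ["side","top"]:
    im=r.snapshot(c); cv2.imwrite(f"pics/{c}0.png",im[:,:,::-1])
    k=r.calibration(c); R=np.array(k["R"]);t=np.array(k["t"])
    print(c,k["fx"],-R.T@t,R[2])
    for n in ["reader","infeed","outfeed","ebox","paddle","tray","jar","beaker","capbox"]:
        try:
            for d in r.landmark_of(c,n):
                p=np.array(d["position"]); u=k["fx"]*p[0]/p[2]+k["cx"];v=k["fy"]*p[1]/p[2]+k["cy"]
                print(n,round(d["conf"],2),np.round(R.T@(p-t),3),int(u),int(v))
        except Exception as e: print(n,e)
print(r.get_t(),r.get_orientation())
E
```

```text
pics
side 479.7617401790366 [ 0.35177167 -0.76456616  0.76489797] [ 0.1872926   0.71470271 -0.67388539]
reader 0.7 [ 0.529  0.038 -0.001] 267 217
infeed 0.66 [ 0.526 -0.006 -0.006] 270 232
ebox 0.66 [0.694 0.05  0.071] 335 181
paddle it knows: beaker, capbox, ebox, infeed, jar, outfeed, reader, tray
tray 0.97 [ 0.46  -0.424  0.003] 287 411
tray 0.76 [ 0.385 -0.263  0.   ] 226 338
tray 0.65 [ 0.527 -0.208  0.001] 293 300
jar 0.79 [ 0.729 -0.162  0.004] 380 265
beaker 0.85 [0.716 0.204 0.002] 322 164
capbox 0.96 [0.353 0.293 0.004] 181 162
top 488.0230699589741 [ 0.41945849 -0.05518864  1.15397803] [ 0.12155229  0.02089798 -0.99236501]
reader 0.79 [0.524 0.038 0.001] 255 223
infeed 0.72 [ 0.534 -0.008  0.004] 275 219
outfeed 0.75 [0.526 0.084 0.001] 236 222
outfeed 0.49 [0.355 0.291 0.005] 145 293
paddle it knows: beaker, capbox, ebox, infeed, jar, outfeed, reader, tray
tray 0.96 [ 0.526 -0.212 -0.   ] 361 224
tray 0.75 [ 0.388 -0.266  0.001] 384 284
tray 0.63 [ 0.463 -0.424 -0.001] 452 253
jar 0.92 [ 0.728 -0.163  0.002] 341 140
beaker 0.57 [0.709 0.201 0.001] 190 146
beaker 0.4 [ 0.525 -0.213  0.004] 362 224
capbox 0.66 [0.353 0.287 0.001] 147 294
capbox 0.55 [ 0.525 -0.21   0.002] 360 224
capbox 0.38 [ 0.732 -0.165  0.004] 342 139
0.9 [-2.00403808  1.5707362  -0.90299872]
```

View pics/side0.png

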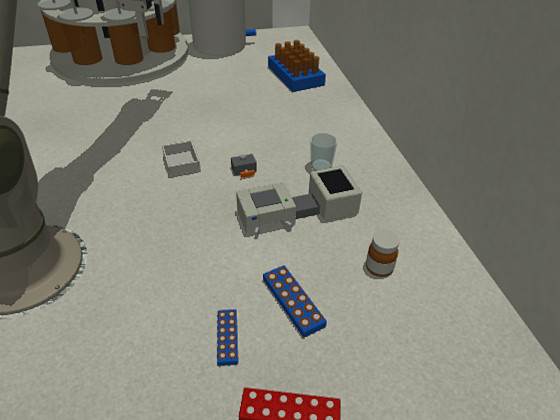

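View pics/top0.png

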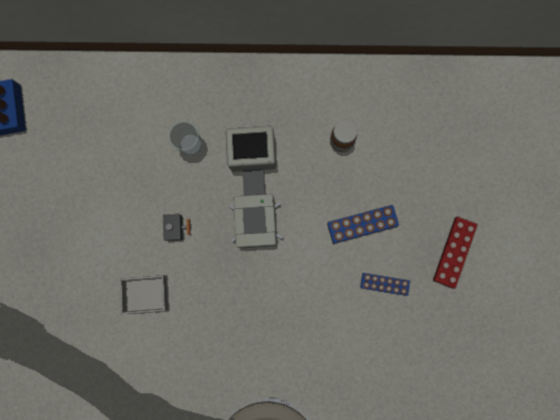

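The lookalikes in the top view are: large blue tray at (361,224), small blue tray at (385,284), red tray at (455,253), and a blue vial rack at (8,108). I choose the large blue tray at (361,224). Next I'll check it in a close crop and fit its outline, along with the reader and stop.

```bash
cat > h.py <<'E'
from cell import r
import cv2,numpy as np
def cal(c):
    k=r.calibration(c); return k,np.array(k["R"]),np.array(k["t"])
def unproj(c,uv,z):
    k,R,t=cal(c); uv=np.atleast_2d(np.asarray(uv,float))
    d=np.c_[(uv[:,0]-k["cx"])/k["fx"],(uv[:,1]-k["cy"])/k["fy"],np.ones(len(uv))]@R
    o=-R.T@t; return o+d*((z-o[2])/d[:,2])[:,None]
def proj(c,X):
    k,R,t=cal(c); p=np.atleast_2d(X)@R.T+t
    return np.c_[k["fx"]*p[:,0]/p[:,2]+k["cx"],k["fy"]*p[:,1]/p[:,2]+k["cy"]]
def rect(c,m,z):
    ys,xs=np.nonzero(m); P=unproj(c,np.c_[xs,ys],z)[:,:2]
    return cv2.minAreaRect((P*1000).astype(np.float32))
E
python3 - <<'E'
from h import *
for c in ["top","side"]:
    im=r.snapshot(c)
    for n in ["tray","reader","ebox"]:
        for d in r.masks_of(c,n):
            m=d["region"].astype(np.uint8)
            ys,xs=np.nonzero(m)
            if n=="tray": m=cv2.morphologyEx(m,cv2.MORPH_OPEN,np.ones((3,3)))
            print(c,n,round(d["conf"],2),m.sum(),xs.mean().round(),ys.mean().round(),rect(c,m,{"tray":.02,"reader":.062,"ebox":.071}[n]))
    a,b,e,f={"top":(130,120,410,300),"side":(140,110,420,350)}[c]
    cr=cv2.resize(im[b:f,a:e],None,fx=2.8 if c=="top" else 2.4,fy=2.8 if c=="top" else 2.4,interpolation=cv2.INTER_CUBIC)
    cv2.imwrite(f"pics/{c}crop.png",cr[:,:,::-1])
E
```

```text
top tray 0.8 1601 455.0 251.0 ((467.24456787109375, -424.9869384765625), (56.47557830810547, 158.14146423339844), 70.50236511230469)
top tray 0.66 1528 363.0 224.0 ((526.4471435546875, -211.95571899414062), (52.83598327636719, 161.17880249023438), 16.073223114013672)
top tray 0.59 702 385.0 283.0 ((389.8705749511719, -262.7798767089844), (109.72868347167969, 34.52029800415039), 82.76105499267578)
top reader 0.74 5239 245.0 189.0 ((597.527099609375, 118.56883239746094), (277.9378662109375, 264.2608642578125), 5.2203850746154785)
top ebox 0.66 5333 244.0 189.0 ((596.7713012695312, 116.52997589111328), (274.0932312011719, 262.5132141113281), 4.725127220153809)
side tray 0.93 2736 287.0 406.0 ((465.55999755859375, -417.4822082519531), (53.11838912963867, 162.14393615722656), 76.84308624267578)
side tray 0.79 2134 294.0 301.0 ((522.4051513671875, -216.15496826171875), (60.14207077026367, 170.8228302001953), 16.86290740966797)
side tray 0.58 1086 227.0 337.0 ((387.72979736328125, -269.76556396484375), (117.1205825805664, 34.24543762207031), 81.89107513427734)
side reader 0.79 5508 294.0 197.0 ((596.5165405273438, 73.22688293457031), (290.8769226074219, 291.2459411621094), 2.3279101848602295)
side reader 0.18 1992 294.0 300.0 ((514.3798828125, -247.59811401367188), (54.71819305419922, 156.31263732910156), 16.136865615844727)
side ebox 0.83 5565 295.0 197.0 ((593.4417724609375, 63.21739196777344), (287.49737548828125, 287.5697326660156), 3.6898059844970703)
```

View pics/topcrop.png

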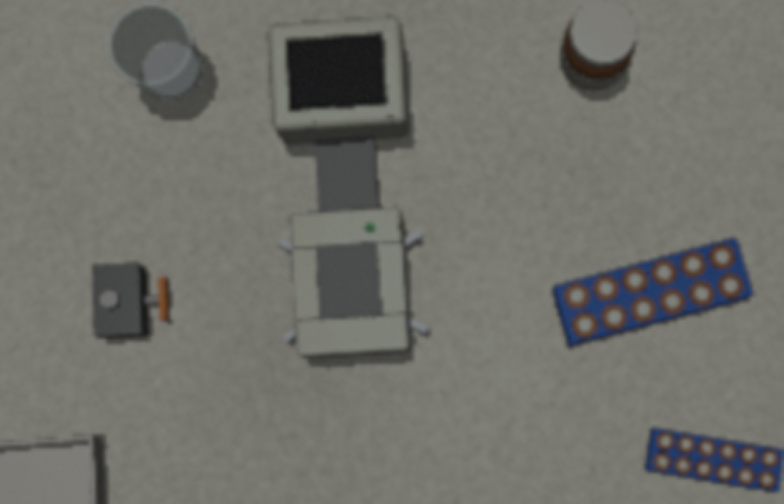

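View pics/sidecrop.png

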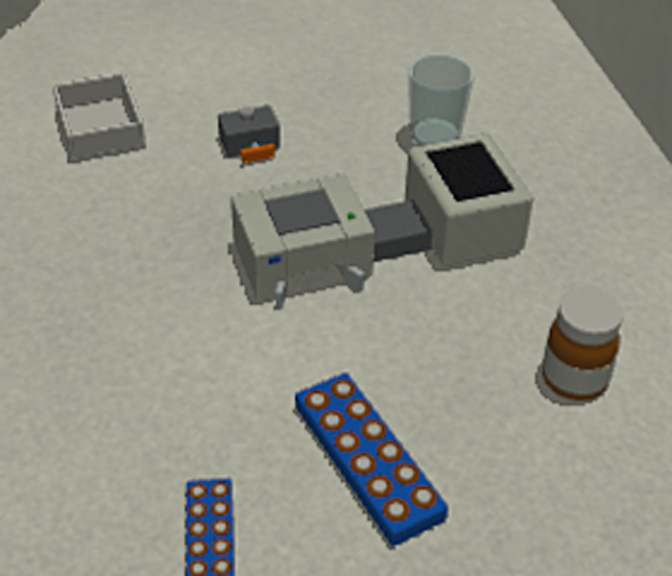

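The crop confirms the large blue tray: its fitted size is 161 x 53 mm, against about 110 x 35 mm for the small one. The reader, stop and paddle are also clear. Next I'll fit the reader pose from its corners.

```bash
python3 - <<'E'
from h import *
im=cv2.imread("pics/top0.png"); 
def crop(im,a,b,w,h,s,fn):
    c=cv2.resize(im[b:b+h,a:a+w],None,fx=s,fy=s,interpolation=cv2.INTER_CUBIC)
    c=np.clip(c.astype(float)*1.5,0,255).astype(np.uint8)
    for i in range(0,w,10): cv2.putText(c,str(a+i),(i*s,8),0,.3,(0,255,255),1); cv2.line(c,(i*s,10),(i*s,16),(0,255,255),1)
    for i in range(0,h,10): cv2.putText(c,str(b+i),(0,i*s+4),0,.3,(0,255,255),1)
    cv2.imwrite(fn,c)
crop(im,155,185,130,70,6,"pics/z_top.png")
im=cv2.imread("pics/side0.png")
crop(im,220,145,90,95,6,"pics/z_side.png")
E
```

```text
(no output)
```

View pics/z_top.png

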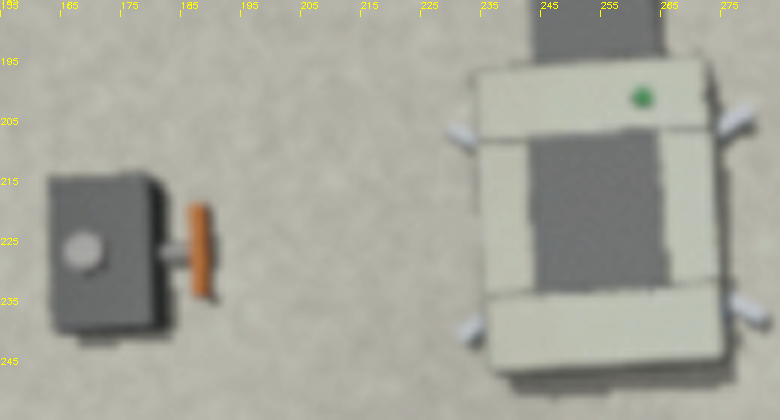

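View pics/z_side.png

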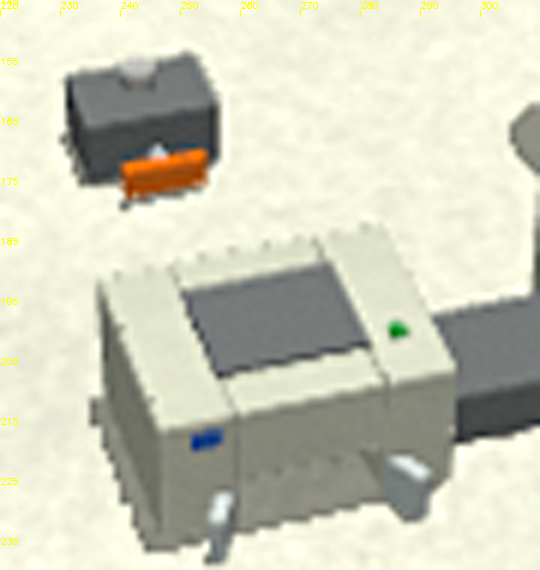

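```bash
cat > fit.py <<'E'
from h import *
from scipy.optimize import least_squares
def px(a,b,c): return np.array([a+(c[0]+.5)/6-.5,b+(c[1]+.5)/6-.5])
L=[(58,45,62),(58,-45,62),(-58,45,62),(-58,-45,62)]
T=[(476,72),(707,60),(489,372),(725,357)]
S=[(385,228),(455,365),(97,275),(162,432)]
L2=L+[(-58,-45,0)]; S2=S+[(146,550)]
def W(p,l):
    l=np.array(l)/1000.; c,s=np.cos(p[2]),np.sin(p[2])
    return np.c_[p[0]+c*l[:,0]-s*l[:,1],p[1]+s*l[:,0]+c*l[:,1],l[:,2]]
tp=np.array([px(155,185,c) for c in T]); sp=np.array([px(220,145,c) for c in S2])
ft=lambda p:(proj("top",W(p,L))-tp).ravel()
fs=lambda p:(proj("side",W(p,L2))-sp).ravel()
for f in (ft,fs,lambda p:np.r_[ft(p),fs(p)]):
    s=least_squares(f,[.525,.04,0]); print(s.x,np.round(s.fun,1))
for n,c,a,q in (("top",[(200,203),(204,297),(208,204),(212,296)],(155,185),.018),("side",[(122,165),(207,152),(124,178),(206,165)],(220,145),.018)):
    print(n,unproj(n,[px(*a,k) for k in c],q)[:,:2].round(4).tolist())
E
python3 fit.py
```

```text
[0.52552985 0.03675232 0.07916876] [-0.6 -0.5  0.6 -0.9 -0.4  0.7  0.4  0.8]
[0.52312942 0.03600873 0.06173907] [-0.  -0.8  0.5  0.9 -0.5  0.  -1.7 -0.4  1.8  0.2]
[0.52418422 0.03660113 0.07003703] [-0.3 -0.1  0.8 -0.2 -0.6  1.1  0.2  1.6  0.1 -1.1  1.   0.5 -0.2 -0.1
 -1.1 -0.6  2.4  0.1]
top [[0.5312, 0.197], [0.4944, 0.1938], [0.5309, 0.1938], [0.4949, 0.1907]]
side [[0.493, 0.1994], [0.5299, 0.2007], [0.4923, 0.1904], [0.5277, 0.1919]]
```

Both views agree that the tunnel axis has a yaw of about 0.079 rad (using the bridge-to-paddle line). The reader is at about (0.5245, 0.0365), and the paddle front is about 155 mm along the axis. Now I'll grip the tray.

```bash
cat >> h.py <<'E'
from scipy.spatial.transform import Rotation as Ro
def ori(axisyaw,flip=False):
    # tool down, jaws perpendicular to the axis heading axisyaw
    d=np.array([np.sin(axisyaw),-np.cos(axisyaw),0.])*(-1 if flip else 1)
    x=np.array([0,0,-1.]); y=np.cross(d,x)
    return Ro.from_matrix(np.c_[x,y,d]).as_euler("xyz").tolist()
def st(tag=""):
    print(tag,"t",round(r.get_t(),2),"p",np.round(r.get_tcp_pos(),4),"F",np.round(r.get_force(),1),"M",np.round(r.get_ft_torque(),2),"w",round(r.get_width(),4))
E
python3 - <<'E'
from h import *
tw=np.deg2rad(106.07); c=np.array([.5264,-.212]); u=np.array([np.cos(tw),np.sin(tw)])
g=c-.015*u
for f in (False,True):
    o=ori(tw,f); q=r.inverse_kinematics([*g,.2],o); print(f,o,None if q is None else np.round(q,2))
    o2=ori(np.pi/2+.079,f); q=r.inverse_kinematics([.52,.12,.004],o2); print(None if q is None else np.round(q,2))
E
```

```text
False [-0.2804744107954885, 1.5707963267948966, 0.0] [ 0.01  0.47  0.42  1.98 -0.28  0.74  0.88]
[-0.4   0.72  0.1   2.19 -0.27  0.25  0.01]
True [2.861118242794305, 1.5707963267948966, 0.0] [-0.37  0.7   1.12  2.   -0.78  0.96 -1.7 ]
[-0.06  0.74 -0.4   2.17  0.78  0.38  2.11]<sys>:0: UserWarning: Gimbal lock detected. Setting third angle to zero since it is not possible to uniquely determine all angles.
```

```bash
sed -i '1i import warnings; warnings.filterwarnings("ignore")' h.py; python3 - <<'E'
from h import *
tw=np.deg2rad(106.07); c=np.array([.5264,-.212]); u=np.array([np.cos(tw),np.sin(tw)])
g=c-.015*u; o=ori(tw)
r.reach([*g,.2],o); st("above")
r.servo_line([*g,.05],velocity=.15); st("50mm")
im=r.snapshot("side"); cv2.imwrite("pics/g1.png",im[:,:,::-1])
E
```

```text
above t 4.43 p [ 0.531  -0.2256  0.1999] F [-0.1 -0.2  1. ] M [-0.04  0.06 -0.05] w 0.093
50mm t 5.58 p [ 0.5309 -0.2266  0.0506] F [-0.4 -0.7  0.8] M [-0.05  0.03 -0.01] w 0.0931
```

View pics/g1.png

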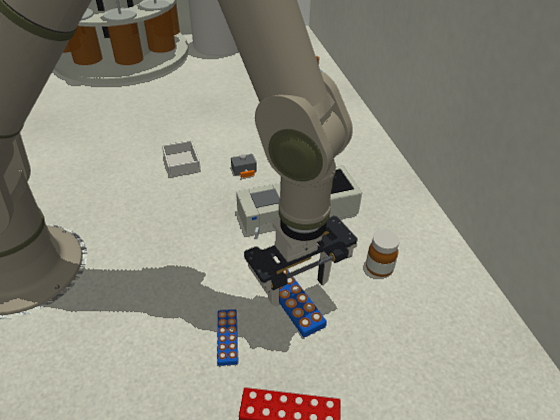

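```bash
cat >> h.py <<'E'
YAW=.079; RD=np.array([.5245,.0365])
def P(s,lat=0,yaw=YAW,rd=RD):
    return rd+s*np.array([-np.sin(yaw),np.cos(yaw)])+lat*np.array([np.cos(yaw),np.sin(yaw)])
OA=ori(np.pi/2+YAW)
E
python3 - <<'E'
from h import *
p=r.get_tcp_pos()
r.servo_line([p[0],p[1],.004],velocity=.08); st("down")
r.command_gripper(.04); st("grip")
r.servo_line([*P(-.24),.004],OA,velocity=.04); st("aligned"); print(P(-.24),r.get_orientation(),OA)
for c in ("top","side"):
    im=r.snapshot(c); cv2.imwrite(f"pics/al_{c}.png",im[:,:,::-1])
    for d in r.masks_of(c,"tray"):
        print(c,round(d["conf"],2),d["region"].sum(),rect(c,d["region"],.02))
E
```

```text
down t 6.36 p [ 0.5309 -0.2268  0.0038] F [-0.9  0.3  0.9] M [0.01 0.   0.02] w 0.0929
grip t 7.08 p [ 0.5311 -0.2266  0.0041] F [-0.  -0.   1.4] M [0.04 0.03 0.  ] w 0.0517
aligned t 7.91 p [ 0.5436 -0.2027  0.0041] F [-1.  -0.5  2.3] M [-0.44  0.26 -0.03] w 0.0517
[ 0.54344028 -0.20275147] [0.30770787 1.5704696  0.38675511] [-0.07899999999999989, 1.5707963267948966, 0.0]
top 0.86 1753 ((466.4389343261719, -424.9726867675781), (58.76457977294922, 164.10205078125), 70.43830871582031)
top 0.81 410 ((386.0984802246094, -287.48699951171875), (61.34499740600586, 35.38166046142578), 82.48143768310547)
side 0.73 1122 ((540.3557739257812, -214.20069885253906), (55.33879852294922, 126.19310760498047), 4.6108293533325195)
side 0.67 2753 ((463.61627197265625, -424.61041259765625), (54.02680587768555, 159.54107666015625), 71.15886688232422)
```

View pics/al_top.png

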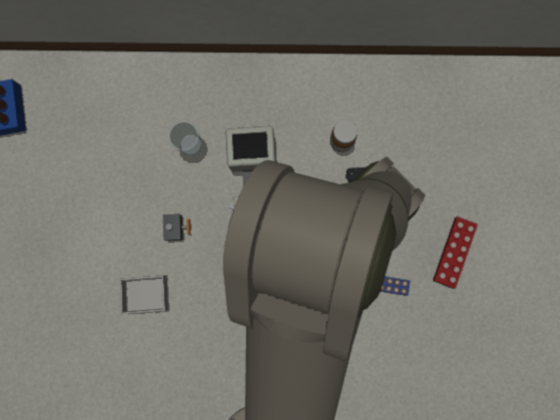

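View pics/al_side.png

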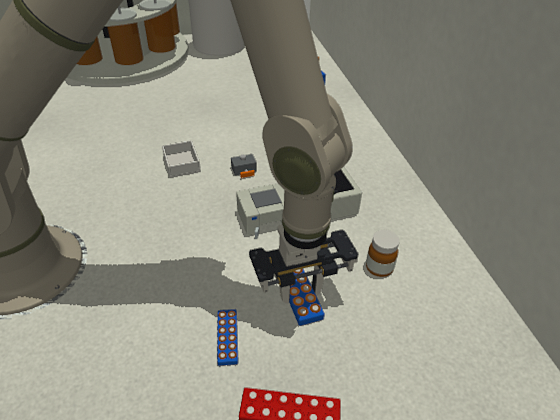

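Only the side view shows the tray: its heading is 4.6°, so it is aligned. Against the gripped position, the side camera reads x about 2 mm low, so I'll use x = 0.5255 for the reader, as the top view gave. Next I'll feed it in in small steps and watch the forces.

```bash
sed -i 's/RD=np.array(\[.5245/RD=np.array([.5255/' h.py; python3 - <<'E'
from h import *
r.servo_line([*P(-.155),.004],OA,velocity=.06); st("pre")
for s in np.arange(-.148,-.072,.007):
    r.servo_line([*P(s),.004],OA,velocity=.04)
    st(f"{s:.3f}")
    F=r.get_force(); M=r.get_ft_torque()
    if np.hypot(F[0],F[1])>9 or abs(M[2])>.7: print("stop"); break
E
```

```text
pre t 9.68 p [ 0.5378 -0.1173  0.0041] F [ 0.9 -2.5  5.8] M [-0.64 -0.1   0.01] w 0.0518
-0.148 t 10.0 p [ 0.5372 -0.1105  0.0041] F [ 0.7 -3.5  5.5] M [-0.71 -0.12 -0.02] w 0.0517
-0.141 t 10.32 p [ 0.5366 -0.1036  0.0041] F [ 0.1 -3.4  5.3] M [-0.78 -0.07 -0.06] w 0.052
-0.134 t 10.65 p [ 0.536  -0.0966  0.0041] F [ 0.5 -2.5  6.1] M [-0.75 -0.12 -0.1 ] w 0.0519
-0.127 t 10.97 p [ 0.5355 -0.0896  0.0041] F [ 0.1 -4.1  5.7] M [-0.86 -0.15 -0.08] w 0.052
-0.120 t 11.3 p [ 0.5349 -0.0826  0.0041] F [ 1.1 -3.4  5.7] M [-0.82 -0.13 -0.07] w 0.0516
-0.113 t 11.62 p [ 0.5343 -0.0756  0.0041] F [-0.1 -3.7  5.9] M [-0.85 -0.15 -0.1 ] w 0.0518
-0.106 t 11.95 p [ 0.5338 -0.0687  0.004 ] F [-0.2 -3.5  4.8] M [-0.82 -0.15 -0.1 ] w 0.0516
-0.099 t 12.28 p [ 0.5332 -0.0617  0.0041] F [ 0.2 -3.   5.6] M [-0.84 -0.13 -0.1 ] w 0.0518
-0.092 t 12.6 p [ 0.5326 -0.0547  0.004 ] F [ 1.2 -3.5  5.9] M [-0.88 -0.15 -0.07] w 0.0516
-0.085 t 12.93 p [ 0.5321 -0.0477  0.0041] F [ 0.3 -3.5  5.6] M [-0.88 -0.13 -0.04] w 0.0517
-0.078 t 13.25 p [ 0.5315 -0.0408  0.0041] F [ 1.4 -4.2  6.1] M [-0.84 -0.22 -0.02] w 0.0516
```

It slid in smoothly, with only drag of about 3.5 N. Next I'll release it and push the rear end with closed fingers.

```bash
python3 - <<'E'
from h import *
r.command_gripper(.085); st("open")
r.servo_line([*P(-.078),.07],OA,velocity=.15)
r.servo_line([*P(-.175),.07],OA,velocity=.2)
r.command_gripper(0.0)
r.servo_line([*P(-.175),.006],OA,velocity=.12); st("behind")
for s in np.arange(-.160,-.1,.005):
    r.servo_line([*P(s),.006],OA,velocity=.05); st(f"{s:.3f}")
    if r.get_force()[1]<-2: break
im=r.snapshot("side"); cv2.imwrite("pics/p1.png",im[:,:,::-1])
E
```

```text
open t 13.98 p [ 0.5316 -0.0412  0.004 ] F [0.2 0.6 0.3] M [-0.03  0.06  0.04] w 0.085
behind t 17.24 p [ 0.5393 -0.1382  0.0062] F [0.3 0.6 0.2] M [-0.02  0.03  0.01] w 0.0005
-0.160 t 17.69 p [ 0.5383 -0.1224  0.0063] F [ 0.3 -0.4 -0.9] M [-0.1   0.07 -0.03] w 0.0007
-0.155 t 17.94 p [ 0.5377 -0.1177  0.006 ] F [ 0.   0.2 -0.4] M [-0.07  0.05 -0.03] w 0.0007
-0.150 t 18.19 p [ 0.5373 -0.1128  0.006 ] F [ 0.4  0.3 -0.3] M [-0.07  0.08  0.01] w 0.0007
-0.145 t 18.44 p [ 0.5371 -0.1078  0.006 ] F [ 1.3 -0.5  0.2] M [-0.2   0.02 -0.03] w 0.0005
-0.140 t 18.69 p [ 0.5366 -0.1026  0.006 ] F [ 0.2 -0.8 -0.1] M [-0.2  -0.09  0.01] w 0.0004
-0.135 t 18.94 p [ 0.5361 -0.0975  0.006 ] F [ 0.1 -0.9 -0. ] M [-0.14 -0.02 -0.04] w 0.0006
-0.130 t 19.19 p [ 0.5357 -0.0924  0.006 ] F [0.1 0.2 0.4] M [-0.1  -0.06 -0.04] w 0.0005
-0.125 t 19.44 p [ 0.5353 -0.0874  0.006 ] F [-0.1 -0.2 -0.3] M [-0.1   0.03  0.01] w 0.0004
-0.120 t 19.69 p [ 0.5349 -0.0825  0.006 ] F [0.2 0.7 0.5] M [-0.1  -0.01 -0.02] w 0.0001
-0.115 t 19.94 p [ 0.5345 -0.0775  0.006 ] F [-0.4  0.   0.4] M [-0.1   0.04 -0.  ] w 0.0004
-0.110 t 20.19 p [ 0.5341 -0.0725  0.006 ] F [-0.4  0.1  0.1] M [-0.03  0.02 -0.02] w 0.0005
-0.105 t 20.44 p [ 0.5337 -0.0675  0.006 ] F [-0.4 -0.8 -0. ] M [-0.08  0.03 -0.02] w 0.0003
```

View pics/p1.png

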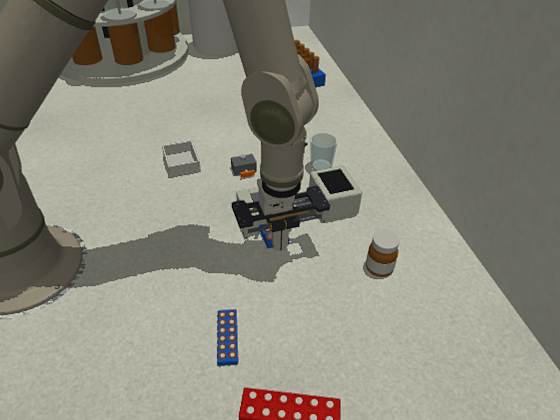

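```bash
python3 - <<'E'
import cv2,numpy as np
im=cv2.imread("pics/p1.png")[160:280,210:340]
cv2.imwrite("pics/p1c.png",np.clip(cv2.resize(im,None,fx=5,fy=5,interpolation=cv2.INTER_CUBIC)*1.3,0,255).astype(np.uint8))
E
```

```text
(no output)
```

View pics/p1c.png

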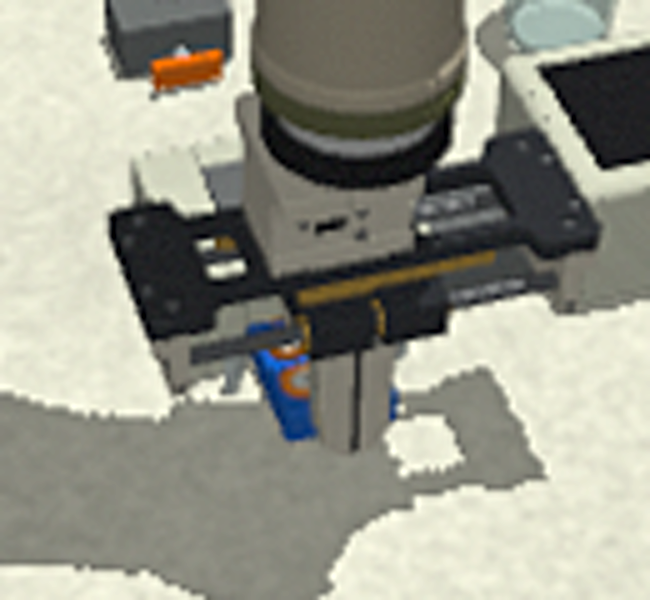

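```bash
python3 - <<'E'
from h import *
for n,q in (("rear-left bottom",(292,438)),("rear-right bottom",(396,418))):
    u=np.array([210+q[0]/5,160+q[1]/5]); p=unproj("side",u,.0)[0,:2]+[.0024,0]
    d=p-RD; a=np.array([-np.sin(YAW),np.cos(YAW)]); l=np.array([np.cos(YAW),np.sin(YAW)])
    print(n,p,"s",d@a,"lat",d@l)
d=np.array(r.get_tcp_pos()[:2])-RD; print(d@a)
E
```

```text
rear-left bottom [ 0.51255537 -0.05705707] s -0.09224371096601082 lat -0.020287578260950078
rear-right bottom [ 0.56006719 -0.05522308] s -0.09416497439598842 lat 0.027220790750967627
-0.10438720990883071
```

The fingers bear on the rear face, and the image puts the rear at s ≈ -94 mm, where contact would put it. I'll continue pushing up to the mouth.

```bash
python3 - <<'E'
from h import *
for s in np.arange(-.097,-.054,.007):
    r.servo_line([*P(s),.006],OA,velocity=.05); st(f"{s:.3f}")
    F=r.get_force()
    if np.hypot(F[0],F[1])>10: print("stop");break
r.servo_line([*P(s-.02),.006],OA,velocity=.15)
r.servo_line([*P(s-.02),.16],OA,velocity=.25)
r.command_gripper(.085)
r.servo_line([*P(.16),.16],OA,velocity=.25); st("over")
for c in ("side","top"):
    im=r.snapshot(c); cv2.imwrite(f"pics/o_{c}.png",im[:,:,::-1])
E
```

```text
-0.097 t 20.8 p [ 0.533  -0.0594  0.006 ] F [ 0.5 -0.  -0.5] M [-0.05 -0.01  0.08] w 0.0006
-0.090 t 21.09 p [ 0.5325 -0.0525  0.006 ] F [ 0.5 -0.4  0.1] M [-0.07  0.06 -0.01] w 0.0007
-0.083 t 21.38 p [ 0.532  -0.0455  0.006 ] F [-0.2  0.2 -0.5] M [-0.04  0.08  0.01] w 0.0005
-0.076 t 21.68 p [ 0.5314 -0.0385  0.006 ] F [ 0.4  0.5 -0.4] M [-0.06  0.06  0.02] w 0.0003
-0.069 t 21.97 p [ 0.5308 -0.0315  0.006 ] F [ 0.1 -0.6 -0. ] M [-0.03  0.06  0.03] w 0.0003
-0.062 t 22.26 p [ 0.5303 -0.0246  0.006 ] F [-0.   0.4  0.3] M [-0.07  0.01 -0.03] w 0.0005
-0.055 t 22.55 p [ 0.5297 -0.0176  0.006 ] F [-0.  -0.3  0.6] M [-0.04  0.04 -0.01] w 0.0002
over t 26.07 p [0.513  0.1945 0.1601] F [ 0.3 -1.2  1.5] M [-0.04  0.06  0.02] w 0.0851
```

View pics/o_side.png

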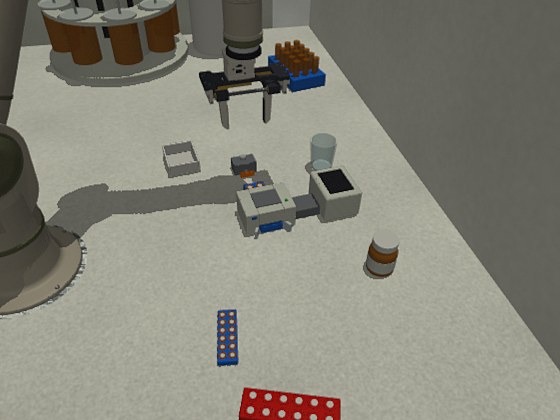

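View pics/o_top.png

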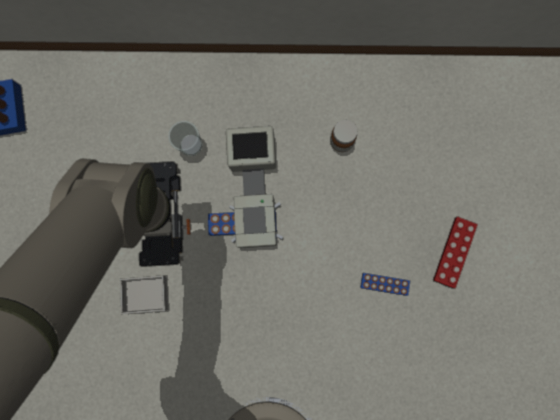

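```bash
python3 - <<'E'
from h import *
im=cv2.imread("pics/o_top.png")
a,b,w,h,s=175,185,110,70,7
c=np.clip(cv2.resize(im[b:b+h,a:a+w],None,fx=s,fy=s,interpolation=cv2.INTER_CUBIC)*1.5,0,255).astype(np.uint8)
cv2.imwrite("pics/o_topc.png",c)
hsv=cv2.cvtColor(im,cv2.COLOR_BGR2HSV)
def loc(pts,z):
    d=unproj("top",pts,z)[:,:2]-RD
    return np.c_[d@[-np.sin(YAW),np.cos(YAW)],d@[np.cos(YAW),np.sin(YAW)]]*1000
m=np.zeros(im.shape[:2],np.uint8); m[190:250,195:236]=1
B=cv2.inRange(hsv,(105,90,30),(130,255,255))*m
ys,xs=np.nonzero(B); L=loc(np.c_[xs,ys],.02); print(len(xs),np.percentile(L,[0,1,50,99,100],axis=0))
O=cv2.inRange(hsv,(3,120,60),(18,255,255)); O[:,:175]=0;O[:,200:]=0;O[:210]=0;O[245:]=0
ys,xs=np.nonzero(O); L=loc(np.c_[xs,ys],.018); print(len(xs),np.percentile(L,[0,1,50,99,100],axis=0))
E
```

```text
243 [[ 52.48616771 -24.55621225]
 [ 53.16759871 -24.26704561]
 [ 83.89476704   1.02542527]
 [112.8982954   26.16939117]
 [113.11783439  26.51188836]]
42 [[157.20444272 -16.07034461]
 [157.23727386 -16.01310264]
 [159.99297583   0.42637649]
 [162.74183897  17.06535402]
 [162.77402446  17.1233183 ]]
```

View pics/o_topc.png

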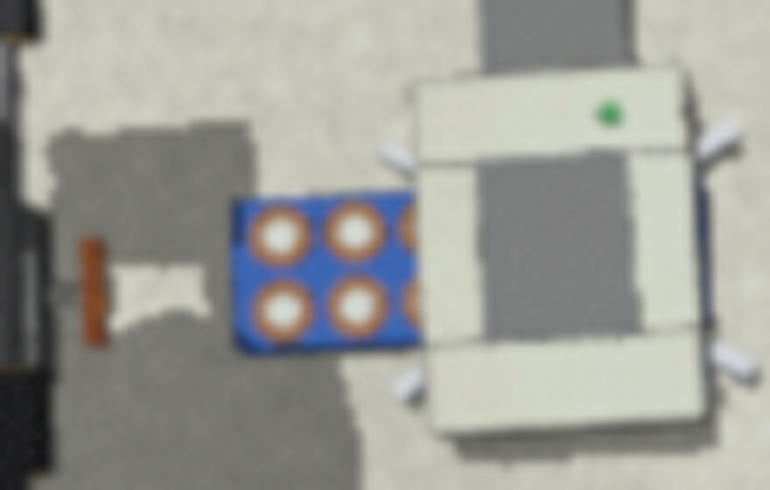

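The nose is at s ≈ 113 mm and centred, and the paddle front is at about 156 mm. Now I'll grip the nose and draw it on.

```bash
python3 - <<'E'
from h import *
a=np.array([-np.sin(YAW),np.cos(YAW),0])
lat=.0007
r.servo_line([*P(.09,lat),.10],OA,velocity=.2)
r.servo_line([*P(.09,lat),.004],OA,velocity=.12); st("down")
r.command_gripper(.04); st("grip")
for s in np.r_[np.arange(.096,.13,.006),np.arange(.129,.136,.002)]:
    r.servo_line([*P(s,lat),.004],OA,velocity=.04)
    F=np.array(r.get_force()); print(f"{s:.3f}",np.round(F,1),"along",round(F@a,1),np.round(r.get_ft_torque(),2))
    if F@a<-12 or np.hypot(*F[:2])>14: print("stop");break
st()
im=r.snapshot("side"); cv2.imwrite("pics/d_side.png",im[:,:,::-1])
c=cv2.resize(im[130:250,200:330],None,fx=5,fy=5,interpolation=cv2.INTER_CUBIC); cv2.imwrite("pics/d_sidec.png",c[:,:,::-1])
E
```

```text
down t 27.73 p [0.5194 0.1265 0.0045] F [ 0.6 -0.2  0.2] M [-0.04  0.07  0.03] w 0.085
grip t 28.35 p [0.5194 0.1264 0.0042] F [0.9 0.6 3.3] M [0.   0.01 0.12] w 0.0515
0.096 [ 1.  -3.7  5.3] along -3.7 [-0.84 -0.08 -0.09]
0.102 [ 0.5 -3.8  5. ] along -3.8 [-0.91 -0.04 -0.07]
0.108 [-0.3 -3.4  4.6] along -3.4 [-0.91  0.   -0.09]
0.114 [ 0.5 -2.9  5.6] along -3.0 [-0.92 -0.05 -0.09]
0.120 [-0.  -4.   5.2] along -4.0 [-0.94 -0.01 -0.11]
0.126 [-0.1 -5.2  5.7] along -5.2 [-0.97 -0.02 -0.05]
0.129 [ 1.1 -4.1  5.7] along -4.1 [-1.09 -0.07 -0.01]
0.131 [ 0.5 -5.   6.7] along -5.1 [-1.28 -0.02 -0.07]
0.133 [ 0.6 -5.2  6.3] along -5.2 [-1.32 -0.04 -0.06]
0.135 [-0.6 -6.4  6.3] along -6.4 [-1.28 -0.07 -0.04]
 t 31.15 p [0.5157 0.1703 0.0042] F [-0.6 -6.4  6.3] M [-1.28 -0.07 -0.04] w 0.0519
```

View pics/d_sidec.png

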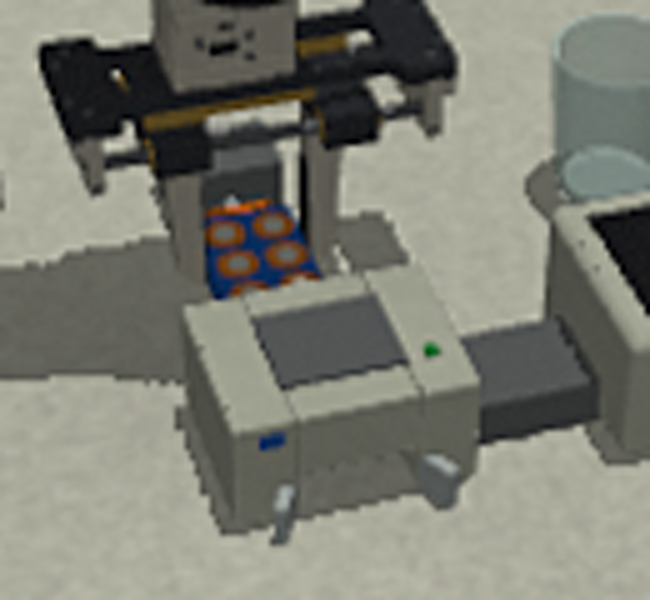

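The tray nose is at the paddle. The moment changed at s ≈ 0.130, so contact was about there. I'll continue in 1 mm steps to the hard stop.

```bash
python3 - <<'E'
from h import *
a=np.array([-np.sin(YAW),np.cos(YAW),0]); lat=.0007
for s in np.arange(.136,.152,.001):
    r.servo_line([*P(s,lat),.004],OA,velocity=.02)
    F=np.mean([r.get_force() for _ in range(3)],axis=0); print(f"{s:.3f}",np.round(F,1),"along",round(F@a,1),np.round(r.get_ft_torque(),2), np.round(r.get_tcp_pos(),4))
    if F@a<-12 or np.hypot(*F[:2])>14: print("stop");break
st()
im=r.snapshot("side"); c=cv2.resize(im[130:250,200:330],None,fx=5,fy=5,interpolation=cv2.INTER_CUBIC); cv2.imwrite("pics/e_sidec.png",c[:,:,::-1])
E
```

```text
0.136 [ 0.1 -7.4  5.2] along -7.4 [-1.4  -0.07  0.  ] [0.5156 0.1711 0.0042]
0.137 [ 0.9 -6.5  6.4] along -6.5 [-1.41 -0.07 -0.08] [0.5156 0.172  0.0042]
0.138 [-0.2 -6.3  6.1] along -6.3 [-1.48 -0.09  0.03] [0.5155 0.173  0.0041]
0.139 [ 0.8 -7.2  6. ] along -7.2 [-1.43 -0.12 -0.03] [0.5154 0.174  0.0042]
0.140 [ 0.3 -6.6  6.2] along -6.6 [-1.52 -0.1  -0.02] [0.5153 0.175  0.0042]
0.141 [ 0.3 -7.2  6.5] along -7.2 [-1.49 -0.06 -0.01] [0.5152 0.1759 0.0042]
0.142 [ 0.6 -6.8  7. ] along -6.9 [-1.56 -0.03 -0.02] [0.5152 0.1769 0.0042]
0.143 [ 0.2 -6.4  6.9] along -6.4 [-1.55 -0.09 -0.02] [0.5151 0.1779 0.0041]
0.144 [ 1.7 -7.4  5.9] along -7.5 [-1.57 -0.06 -0.  ] [0.515  0.1788 0.0042]
0.145 [ 0.3 -6.4  7.2] along -6.4 [-1.56 -0.06 -0.07] [0.5149 0.1798 0.0042]
0.146 [ 0.7 -6.5  6.2] along -6.6 [-1.59 -0.06  0.01] [0.5148 0.1808 0.0042]
0.147 [ 0.4 -7.9  6.8] along -7.9 [-1.59 -0.03 -0.02] [0.5147 0.1818 0.0042]
0.148 [ 0.6 -6.5  5.7] along -6.6 [-1.57 -0.06  0.02] [0.5146 0.1827 0.0042]
0.149 [  0.6 -10.    6.5] along -10.0 [-2.25 -0.1   0.07] [0.5147 0.1828 0.0042]
0.150 [  0.9 -13.3   7.3] along -13.3 [-2.89 -0.1   0.14] [0.5146 0.1828 0.0042]
stop
 t 34.95 p [0.5146 0.1828 0.0042] F [  0.9 -13.3   7.3] M [-2.89 -0.1   0.14] w 0.0518
```

View pics/e_sidec.png

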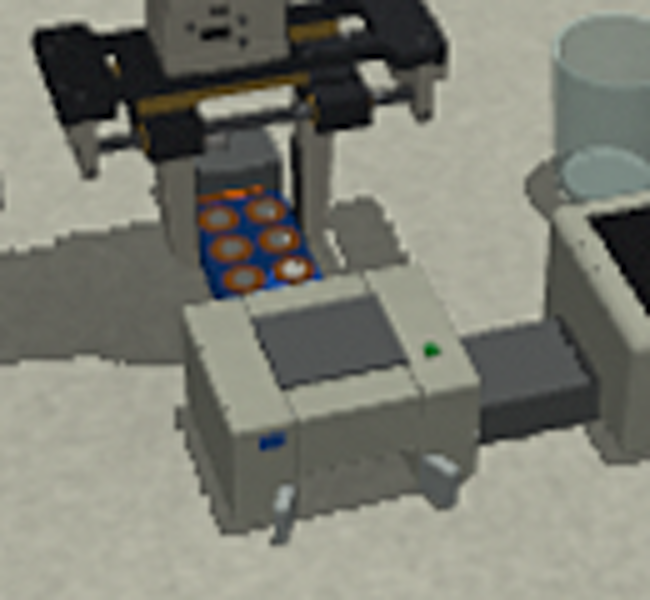

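There is a clear hard stop: the TCP stalled and the force rose to 13 N, after about 18 mm travelled from first moment rise. I'll release, retreat and inspect.

```bash
python3 - <<'E'
from h import *
r.command_gripper(.085); st("open")
p=r.get_tcp_pos()
r.servo_line([p[0],p[1],.12],OA,velocity=.12)
r.servo_line([p[0]-.09,p[1]+.33,.2],OA,velocity=.3); st("away")
im=r.snapshot("top"); cv2.imwrite("pics/f_top.png",im[:,:,::-1])
c=cv2.resize(im[185:255,150:290],None,fx=5.6,fy=5.6,interpolation=cv2.INTER_CUBIC); cv2.imwrite("pics/f_topc.png",np.clip(c[:,:,::-1]*1.5,0,255))
im2=r.snapshot("side"); c=cv2.resize(im2[130:250,200:330],None,fx=5,fy=5,interpolation=cv2.INTER_CUBIC); cv2.imwrite("pics/f_sidec.png",c[:,:,::-1]); cv2.imwrite("pics/f_side.png",im2[:,:,::-1])
hsv=cv2.cvtColor(im,cv2.COLOR_RGB2HSV)
def loc(pts,z):
    d=unproj("top",pts,z)[:,:2]-RD
    return np.c_[d@[-np.sin(YAW),np.cos(YAW)],d@[np.cos(YAW),np.sin(YAW)]]*1000
B=cv2.inRange(hsv,(105,90,30),(130,255,255)); B[:,:170]=0;B[:,236:]=0;B[:190]=0;B[250:]=0
ys,xs=np.nonzero(B); L=loc(np.c_[xs,ys],.02); print(len(xs),np.percentile(L,[0,1,50,99,100],axis=0))
B=cv2.morphologyEx(B,cv2.MORPH_CLOSE,np.ones((9,9)))
print(rect("top",B,.02))
O=cv2.inRange(hsv,(3,120,60),(18,255,255)); O[:,:170]=0;O[:,192:]=0;O[:210]=0;O[245:]=0
ys,xs=np.nonzero(O); L=loc(np.c_[xs,ys],.018); print(len(xs),L.min(0),L.max(0))
E
```

```text
open t 35.73 p [0.5144 0.1861 0.004 ] F [-0.3 -0.4 -1. ] M [-0.06 -0.03 -0.01] w 0.0846
away t 38.17 p [0.4252 0.5141 0.1997] F [-0.6  0.1 -0.7] M [-0.04  0.03 -0.01] w 0.0851
410 [[ 5.38707090e+01 -2.55850748e+01]
 [ 5.84531299e+01 -2.53320321e+01]
 [ 1.14598505e+02 -3.94877839e-02]
 [ 1.67326116e+02  2.52342531e+01]
 [ 1.68444822e+02  2.56628347e+01]]
((516.7285766601562, 147.27491760253906), (50.971763610839844, 114.51000213623047), 4.785106658935547)
39 [171.62420259 -17.43561484] [176.8511938   17.97180318][ WARN:0@3.982] global loadsave.cpp:1063 imwrite_ Unsupported depth image for selected encoder is fallbacked to CV_8U.
```

View pics/f_topc.png

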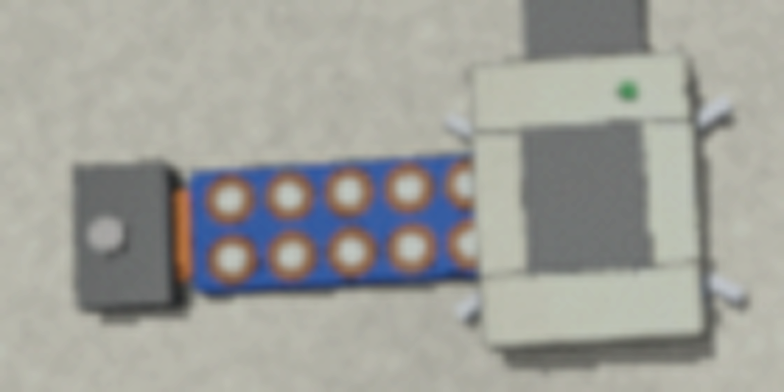

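View pics/f_sidec.png

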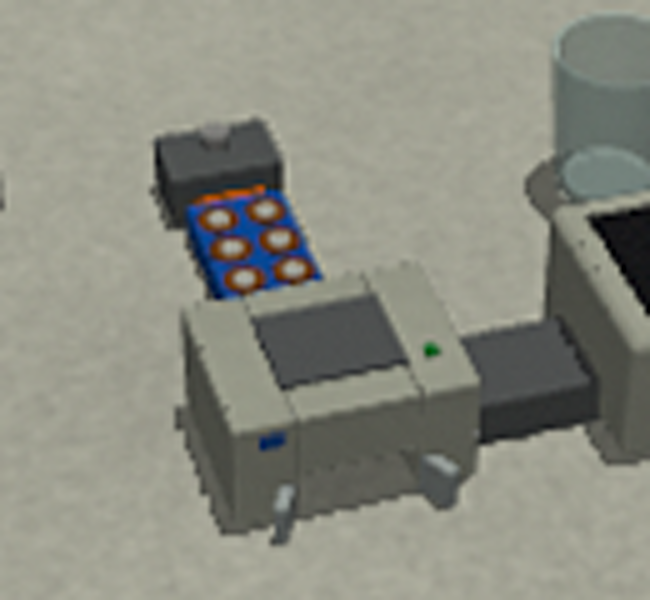

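View pics/f_top.png

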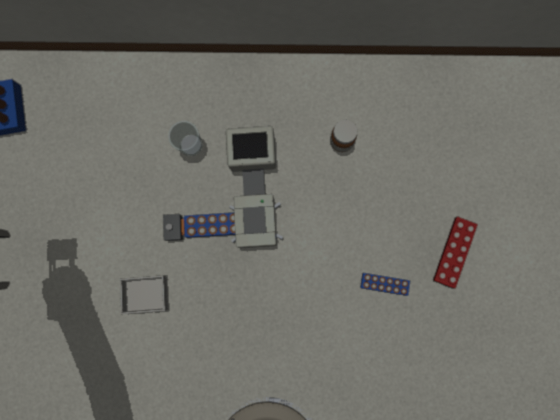

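```bash
python3 - <<'E'
from h import *
a=cv2.imread("pics/top0.png").astype(int);b=cv2.imread("pics/f_top.png").astype(int)
d=np.abs(a-b).max(2)
for n,(x,y,w,h) in dict(jar=(325,115,40,45),beaker=(165,118,45,45),capbox=(118,270,55,50),reader=(225,120,62,130),small=(355,268,60,30),red=(430,212,50,80)).items(): print(n,d[y:y+h,x:x+w].max(), (d[y:y+h,x:x+w]>25).sum())
e,f=[cv2.cvtColor(cv2.imread(f"pics/{k}_sidec.png"),cv2.COLOR_BGR2GRAY)[180:300,185:330].astype(np.float32) for k in "ef"]
print("shift px(5x)",cv2.phaseCorrelate(e,f))
r.sign_off()
E
```

```text
jar 4 0
beaker 2 0
capbox 3 0
reader 90 205
small 3 0
red 5 0
shift px(5x) ((0.6705365033854065, 0.03928084721513869), 0.42139381546444366)
the job is handed in; nothing more can be done
```

The blue tray is through the reader, its nose has pushed the orange paddle home, and it lies flat and released. I handed the job in at about 38 s. `sign_off` reports no verdict, so the result rests on my checks below.

**What I did:**
- I gripped the large blue tray, turned it in line with the tunnel and slid it in with about 3.5 N of drag.
- I then pushed its rear end up to the infeed mouth with closed fingers, and the force reading stayed near zero.
- From the outfeed side I gripped the nose and drew it on. The tool stalled and the force rose to about 13 N along the axis, under the 25 N limit. I took that as the paddle's hard stop, then released and moved the arm clear.

**Last checks:**
- **In line:** the tray lies at 4.8° against 4.5° for the tunnel axis, and is centred to within about 0.1 mm in the top view.
- **Position:** the nose is about 169 mm from the reader's origin, so the rear end is about 36 mm inside the outfeed mouth. In the side view the tray shifted by only about 0.1 pixel on release, though that match was weak.
- **Bystanders:** the jar, beaker, cap box, small blue tray and red tray look the same in the top view before and after.
- **Reader:** its image region did change, but that region takes in the tray's nose end at the mouth. In the pictures the reader looks unmoved, and it is fixed.

**Less certain:**
- The paddle appeared to move 14 mm in the image, against its 12 mm travel, which is within the pixel error.
- A gap of up to about 1 mm between nose and paddle can't be ruled out from the image. That the paddle is fully home rests mainly on the stall I felt.

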